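Shake down the filter, then hold the dust box open at the gauge

TASK

The dust box on the frame maker's bench is to be looked into: first, with the lid shut, push the filter shaker's sprung lever right over to its stop and let it come all the way back. Then lift the box's sprung lid by its bar until the lid is in line with the gauge arm at the box's side, and finish while holding it there, still. Do not shift the gauge arm, and leave the other things on the bench where they are.

Things in the scene. Friction and masses are not known exactly. Their poses are not given: they have to be found in the camera images.
- dustbox: fixed grey open dust box, 200 (x) x 240 (y) x 110 mm high, with two spectacle frames inside; origin at the centre of its underside; its own -x side is the front, where the lid's bar is; it does not move. Its lid is an aluminium frame with a clear pane, 200 x 240 x 8 mm, hinged along the box's far (+x) rim
- lid (a joint): lid angle in rad: 0 shut and level, grows as the front edge rises, 1.2 at most. A spring (about 0.5 N m when shut, 1 N m/rad more as it opens) and its weight (mass 0.35 kg give or take a third) pull it shut: about 3 to 8 N upward at the bar to hold it
- lid_mid (a point): centre of the lid, mid-width, 100 mm from its hinge axis and 150 mm from the middle of the bar, in the lid's plane; turns with the lid; its y axis is parallel to the hinge axis, its -x axis points from the hinge to the bar. The hinge axis stays 116 mm above the bench, so with the lid shut lid, bar and axis are all at that height
- lid_bar (a point): middle of the lid's handle: a round steel bar 12 mm thick, 120 mm free length between its two arms, along the box's y, carried 50 mm clear in front of the lid's front edge; 250 mm from the hinge axis in the lid's plane; 116 mm above the bench when shut, with free space below it. It turns with the lid
- gauge_tip (a point): free end of the gauge arm: dark steel strip, 210 x 6 x 12 mm, 27 mm clear of the lid's right (-y) edge, pivoted on the lid's hinge axis, rising to the front at 0.35 to 0.70 rad, held by friction. This point is 210 mm from the axis: arm angle = asin((its height - 116 mm) / 210 mm); the lid is at the mark when joint lid equals it. Its x axis lies along the strip
- shaker: fixed grey filter shaker, 120 x 120 x 75 mm with two steel cheeks on top carrying the lever's pivot; origin 20 mm to its +x of the centre of its underside; it does not move
- lever (a joint): lever angle in rad: 0 at rest, leaning 0.4 rad from upright towards the shaker's -x (front); grows as it swings to +x, 0.8 at its stop (0.4 rad past upright). Spring-returned: 3 N at rest to 8 N at the stop, at the grip
- lever_grip (a point): middle of the lever's cross grip: a black round bar 18 mm thick, 98 mm long along the shaker's y, 135 mm from the pivot axis, about 219 mm above the bench at rest
- lever_pivot (a point): point on the lever's pivot axis (the shaker's y direction), 95 mm above the bench
- screwdriver: bystander: blue-handled screwdriver, lying flat, about 200 mm long
- frame_a: bystander: brown spectacle front, 112 x 40 x 6 mm, lying flat; origin at the centre of its underside
- frame_b: bystander: black spectacle front, 112 x 40 x 6 mm, lying flat; origin at the centre of its underside
- jar: bystander: small white jar with metal cap, 48 mm across, 55 mm high; origin at the centre of its underside
- block: bystander: cork sanding block, 90 x 45 x 28 mm; origin at the centre of its underside

How it is judged:
On the way, in this order (a step that is already met when the one before it is completed fails the run):
1. lever swung to its stop with the lid shut (value of joint lever above 0.74 rad and value of joint lid below 0.1 rad), for 0.1 s.
2. lever back at rest, lid still shut (value of joint lever below 0.06 rad and value of joint lid below 0.1 rad), for 0.1 s.
3. lid held in line with the gauge arm (angle between the x axis of lid_mid and the x axis of gauge_tip, either way round below 0.07 rad and value of joint lid above 0.2 rad and contact force between the fingers and dustbox above 1.5 N), for 0.3 s.
At the end, for the whole second after the job is handed in: The fingers hold the lid (over 1.5 N) within 0.07 rad (4 degrees) of the gauge arm's angle and still (under 0.08 rad/s); the lever is back at rest (within 0.06 rad) and the gauge arm's tip within 12 mm of where it was (all of step 3 and velocity of joint lid between -0.08 and 0.08 rad/s and value of joint lever below 0.06 rad and distance of gauge_tip from where it was at the start of the episode below 0.012 m); the arm keeps its last pose, push and grip.
It fails at once if gauge arm shifted by over 12 mm at its tip (distance of gauge_tip from where it was at the start of the episode above 0.012 m).
It fails at once if a bystander moved by over 30 mm (distance of any of screwdriver, frame_a, frame_b, jar, block from where it was at the start of the episode above 0.03 m).
It also fails if it takes over 64 s, if anything falls off the work surface, if the arm or the gripper's body presses on something with over 40 N, if the wrist force passes 120 N, or if a joint passes its speed limit or range.

ROBOT

A 7-joint arm with a two-finger parallel gripper is mounted at the origin on the work surface. World frame = base frame: x ahead of the robot, y to its left, z up, the work surface at z = 0. Lengths are in m, angles in rad, forces in N, time in s.
With the tool pointing down it reaches from about 0.4 to 0.85 m from the base axis. Payload 10.4 kg.
Tool frame: the origin (TCP) lies midway between the tips of the shut fingers; the grasp point (between the pads) lies 19 mm behind it; z points along the fingers, y is the line along which they close (so a half turn about z gives the same grasp; the last joint's range is limited). The gripper opens to 87 mm and grips with 3 to 60 N. Pads are 19 mm wide; open, the fingers measure 117 mm over their backs; the gripper's body (75 mm by 190 mm) begins 51 mm behind the grasp point.
Start: joints at [-1.164, 0.332, -0.065, 1.46, 0.022, 1.35, -0.088], TCP at [0.26, 0.568, 0.223] pointing down, gripper open.
Joint ranges: [-2.6, 2.6], [-0.5, 2.12], [-1.47, 1.34], [0.16, 2.42], [-1.27, 4.41], [0.06, 2.06], [-2.6, 2.6]. Speed limits (rad/s): [2.22, 2.22, 2.79, 2.79, 3.14, 3.14, 3.14].

INTERFACE

Orientations are given as a unit quaternion [x, y, z, w].
In Python, from bench import r gives the robot as it stands.
- The arm moves only by the tool arm_command, never from a script. Its argument "moves" is one flat list of numbers, 4 for each row, row after row: the shift along the tool's x, y, z in cm, then the turn about the tool's z in degrees. A call has 1 to 12 rows; each row shifts and turns the commanded pose from where the row before left it, along the tool's axes as they then stand; what a row does not reach is not made up. A row lasts 1/12 s, in which the tool goes at most 41.7 mm and 7.16 degrees, less where a joint would pass 70% of its speed; a pose out of reach is approached as far as the arm can. A call with a gripper value outside its range is refused whole. "fingers" is the opening in per cent of the stroke, from 0 (shut) to 100 (fully open), set as the call begins (left out, the last holds). The fingers move at their own pace and stop on an object; "squeeze" is the grip in N (left out, the last holds). Time passes only in rows, so rows that do not move let the fingers close. It gives the time, the measured TCP pose, the force, the opening and the grip force at its end, in the units of the state.
- r.read_state(): the state, without advancing time (a new reading comes with each control period).
- r.camera(name): name is "scene" or "side" or "wrist"; returns the picture (480x640x3 uint8, red, green, blue); there is no depth.
- r.camera_info(name): a dict with "fx", "fy", "cx", "cy" (pixels), "origin" and "attitude" of the camera in the world. Camera axes: x right, y up, looking along -z (the intrinsics and any distortion apply to the point x, -y, -z); pixel columns grow to the right and rows downward; lengths in m; the calibration is good to about 2 mm. A picture is of the moment at which its call begins: read the wrist's pose just before it. camera_info takes no time and is no camera call; for the wrist camera it gives the pose at the moment of the call.
- r.close_job(): hands the job in; it is judged then, once.
The state is a dict: "time": time; "joint_positions": joint angles; "joint_vel": joint speeds; "joint_torque": joint torques, N m; "ee_pos": TCP position; "eef_rot": TCP orientation; "ft_force": force on the tool from outside, world axes, zero at the start; "torque": the same for the moment, N m; "width": finger opening in m; "grip_force": force on a finger pad.
Only numpy, scipy, OpenCV 4.12 (cv2) and the standard library are available. Lean on these libraries where they do the work, as an engineer would, in place of code of your own. Each camera call takes 0.05 s, during which the arm holds its last target. There are 200 camera calls.

## Working session

There is one attempt and no reset: what is moved stays moved. The work goes in short steps, Python scripts to look and compute and a tool call to move; the robot and the scene stay as the last step left them, time stands still between calls to the robot, and variables do not carry over. Pictures are saved under pics/ and viewed, at most 10 in all, crops included, and the job is handed in when it is done.

Besides the shell and the picture viewer there is one more tool, called in YAML: its name, and indented under it one key for each argument. arm_command: Moves the arm, as the interface text tells. Its arguments: {"type":"object","properties":{"moves":{"type":"array"},"fingers":{"type":"number"},"squeeze":{"type":"number"}},"required":["moves"]}

```bash
mkdir -p pics; ls
python3 - <<'E'
from bench import r
import cv2
for n in("scene","side"):
    i=r.camera_info(n);print(n,i)
    cv2.imwrite(f"pics/{n}0.png",r.camera(n)[:,:,::-1])
s=r.read_state();print(s)
E
```

```text
pics
scene {'fx': 479.0013364657133, 'fy': 479.0013364657133, 'cx': 317.1470432536388, 'cy': 240.36376042036488, 'origin': array([1.11807909, 0.17608545, 0.91137271]), 'attitude': array([0.20066075, 0.27217047, 0.76588754, 0.5468773 ])}
side {'fx': 555.0057974100197, 'fy': 555.0057974100197, 'cx': 317.0967352290011, 'cy': 233.84617815322102, 'origin': array([-0.06143091, -0.88299376,  0.9422467 ]), 'attitude': array([ 0.4268925 , -0.13988168, -0.27297957,  0.8506927 ])}
{'time': 0.1, 'joint_positions': array([-1.16361369,  0.33281896, -0.06469751,  1.46084327,  0.02164251,
        1.34991007, -0.08850787]), 'joint_vel': array([ 0.00092202, -0.00146145,  0.00056643, -0.0026739 , -0.00038035,
        0.0002265 , -0.00081536]), 'joint_torque': array([ 1.46899925e-03, -6.24544716e+01,  2.45113252e-02, -3.90719748e+01,
       -6.15101354e-02,  3.65473086e-02,  6.86504609e-05]), 'ee_pos': array([0.26029535, 0.5678396 , 0.2218338 ]), 'eef_rot': array([ 2.13232389e-01,  9.77001298e-01, -6.35570061e-04, -8.75885467e-05]), 'ft_force': array([0.64853696, 0.03830221, 0.9820557 ]), 'torque': array([-0.06378605, -0.04880748, -0.0445638 ]), 'grip_force': 0.0, 'width': 0.08694046172555606}
```

View pics/scene0.png

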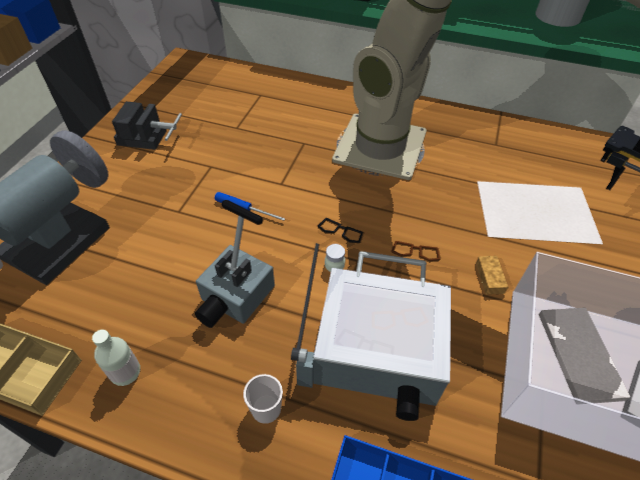

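View pics/side0.png

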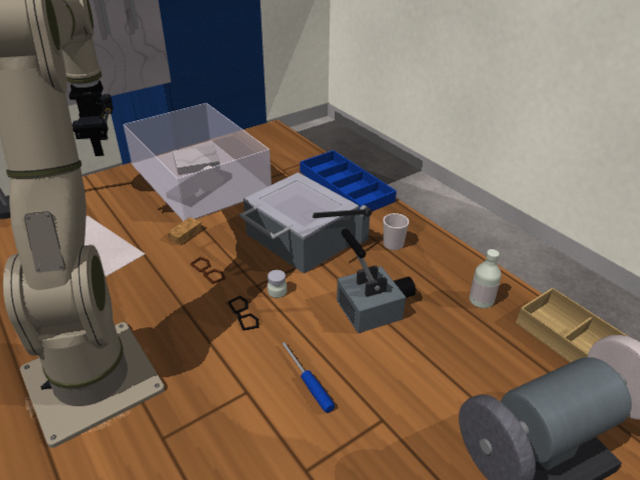

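Scene shows the shaker at about (235,285) with its grip at (243,208), the lid bar at (358–425, 255–263), the gauge tip at about (317,246). In the side view the gauge tip is at about (315,215). I'll enlarge both.

Run:
```python
import cv2
a=cv2.imread("pics/scene0.png")[180:380,190:460];cv2.imwrite("pics/s1.png",cv2.resize(a,None,fx=2.9,fy=2.9,interpolation=2))
a=cv2.imread("pics/side0.png")[165:335,225:425];cv2.imwrite("pics/d1.png",cv2.resize(a,None,fx=3.5,fy=3.5,interpolation=2))
```

```text
(no output)
```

View pics/s1.png

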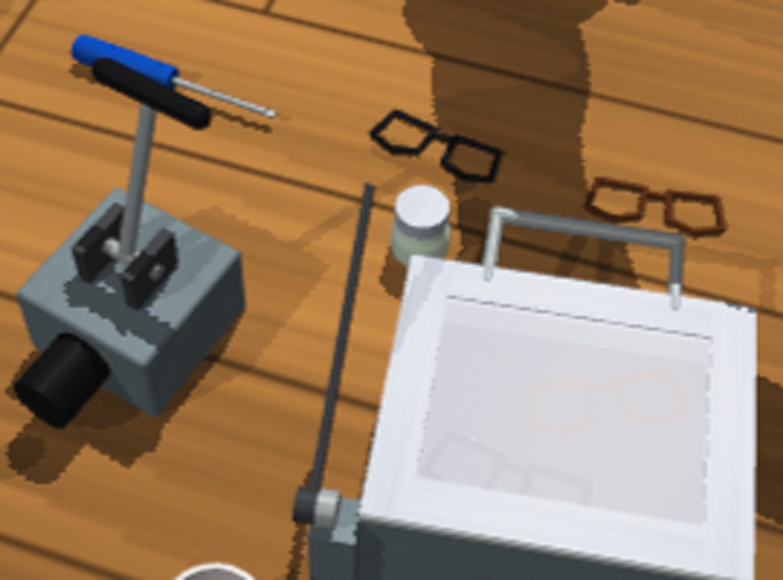

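View pics/d1.png

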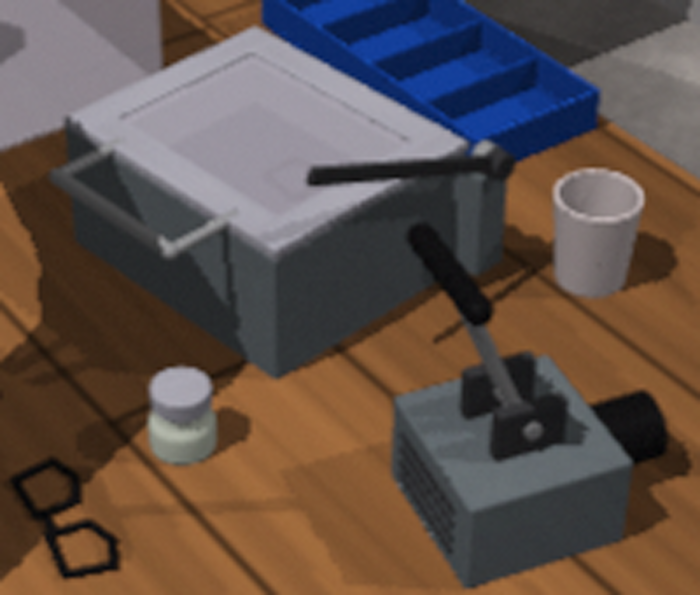

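```bash
cat > h.py <<'E'
from bench import r
import numpy as np
from scipy.spatial.transform import Rotation as R
I={n:r.camera_info(n) for n in("scene","side")}
def ray(i,u,v):
    d=R.from_quat(i['attitude']).apply([(u-i['cx'])/i['fx'],-(v-i['cy'])/i['fy'],-1]);return i['origin'],d/np.linalg.norm(d)
def atz(i,u,v,z):
    o,d=ray(i,u,v);return o+d*(z-o[2])/d[2]
def tri(p,q):
    (a,d),(b,e)=ray(I['scene'],*p),ray(I['side'],*q)
    s=np.linalg.lstsq(np.c_[d,-e],b-a,rcond=None)[0];x,y=a+d*s[0],b+e*s[1];return (x+y)/2,np.linalg.norm(x-y)
E
python3 - <<'E'
from h import *
np.set_printoptions(precision=4,suppress=True)
S=lambda x,y:(190+x/2.9,180+y/2.9)
D=lambda x,y:(225+x/3.5,165+y/3.5)
P=dict(gripA=((102,70),(422,235)),gripB=((203,120),(482,308)),grip=((152,94),(452,271)),pivot=((133,260),(512,405)),
barR=((503,213),(168,246)),barL=((680,240),(65,178)),gtip=((369,187),(312,176)),gpiv=((315,503),(500,162)),
lfr=((412,258),(275,248)),lfl=((755,310),(72,122)),lrr=((360,518),(468,148)),jar=((422,208),(181,388)),)
for k,(a,b) in P.items(): print(k,*tri(S(*a),D(*b)))
z={'gripA':0,'barR':.116,'barL':.116,'lfr':.12,'lfl':.12,'lrr':.12,'jar':.055}
for k,h in z.items():
    if h:print(k,atz(I['scene'],*S(*P[k][0]),h),atz(I['side'],*D(*P[k][1]),h))
print('frameB',atz(I['scene'],*S(437,145),0.003),'sd',atz(I['scene'],*S(75,48),.015),atz(I['scene'],*S(272,113),.01))
print(R.from_quat(r.read_state()['eef_rot']).as_matrix())
E
```

```text
gripA [ 0.5519 -0.1751  0.2472] 0.04421200465915011
gripB [ 0.5618 -0.1517  0.1883] 0.051948535663486825
grip [ 0.5564 -0.1639  0.2184] 0.002708490638230038
pivot [ 0.6072 -0.1722  0.0893] 0.003941768802489925
barR [0.4974 0.0758 0.1169] 0.0015499662739493507
barL [0.4807 0.1998 0.1144] 0.008497791669669276
gtip [ 0.566  -0.0042  0.1948] 0.000923631870570043
gpiv [0.7574 0.0237 0.1161] 0.0060661206289725125
lfr [0.5573 0.0267 0.1184] 0.0012525377626465782
lfl [0.523  0.2608 0.1152] 0.006003195526507236
lrr [0.7545 0.0545 0.1124] 0.001457622293778087
jar [0.4615 0.0061 0.0509] 0.0007070924846055182
barR [0.4959 0.0762 0.116 ] [0.4983 0.076  0.116 ]
barL [0.4779 0.2026 0.116 ] [0.4807 0.1922 0.116 ]
lfr [0.559  0.0266 0.12  ] [0.5559 0.0257 0.12  ]
lfl [0.5238 0.2624 0.12  ] [0.5202 0.2501 0.12  ]
lrr [0.7574 0.0561 0.12  ] [0.7473 0.0452 0.12  ]
jar [0.4643 0.0071 0.055 ] [0.4593 0.0017 0.055 ]
frameB [ 0.3542 -0.0115  0.003 ] sd [ 0.3614 -0.3514  0.015 ] [ 0.3723 -0.1569  0.01  ]
[[-0.9091  0.4167 -0.0004]
 [ 0.4167  0.9091 -0.0012]
 [-0.0001 -0.0013 -1.    ]]
```

arm_command:
  moves: [0, 0, -4, 7.1, 0, 0, -4, 7.1, 0, 0, 0, 7.1, 0, 0, 0, 7.1, 0, 0, 0, 7.1, 0, 0, 0, 7.1, 0, 0, 0, 7.1, 0, 0, 0, 7.1, 0, 0, 0, 0.6]
  fingers: 0
  squeeze: 20

```text
time: 0.85
ee_pos: [0.2603, 0.568, 0.3021]
eef_rot: [0.658, 0.753, -0.0, 0.0]
ft_force: [-0.1, 0.0, -0.4]
width: 0.0351
grip_force: 0.0
```

Run:
```python
from h import *
np.set_printoptions(precision=4,suppress=True)
S=lambda x,y:(190+x/2.9,180+y/2.9)
D=lambda x,y:(225+x/3.5,165+y/3.5)
print(tri(S(102,70),D(482,308)),tri(S(203,120),D(422,235)))
s=r.read_state();print(s['ee_pos'],s['time'],R.from_quat(s['eef_rot']).as_matrix(),s['width'])
```

```text
(array([ 0.5476, -0.2045,  0.2196]), np.float64(0.0012035403816857292)) (array([ 0.5656, -0.1225,  0.217 ]), np.float64(0.002547892774822186))
[0.2603 0.568  0.3021] 0.85 [[-0.1329  0.9911 -0.0002]
 [ 0.9911  0.1329 -0.0008]
 [-0.0007 -0.0003 -1.    ]] 0.035105900775500506
```

arm_command:
  moves: [-3.75, 0.7, 0, 0, -3.75, 0.7, 0, 0, -3.75, 0.7, 0, 0, -3.75, 0.7, 0, 0, -3.75, 0.7, 0, 0, -3.75, 0.7, 0, 0, -3.75, 0.7, 0, 0, -3.75, 0.7, 0, 0, -3.75, 0.7, 0, 0, -3.75, 0.7, 0, 0]

```text
time: 1.68
ee_pos: [0.3819, 0.2046, 0.3025]
eef_rot: [0.655, 0.756, 0.0, -0.0]
ft_force: [0.5, 0.5, 0.4]
width: 0.0004
grip_force: 0.0
```

arm_command:
  moves: [-3.75, 0.7, 0, 0, -3.75, 0.7, 0, 0, -3.75, 0.7, 0, 0, -3.75, 0.7, 0, 0, -3.75, 0.7, 0, 0, -3.75, 0.7, 0, 0, -3.75, 0.7, 0, 0, -3.75, 0.7, 0, 0, -3.75, 0.7, 0, 0, -3.75, 0.7, 0, 0, 0, 0, 0, 0]

```text
time: 2.6
ee_pos: [0.5031, -0.1621, 0.3023]
eef_rot: [0.657, 0.754, -0.002, 0.001]
ft_force: [0.3, 0.2, 0.3]
width: 0.0002
grip_force: 0.0
```

arm_command:
  moves: [0, 0, 2.4, 0, 0, 0, 2.4, 0, 0, 0, 2.4, 0, 0, 0, 2.4, 0, 0, 0, 0, 0, -0.35, 0.95, 0, 0, -0.35, 0.95, 0, 0, -0.35, 0.95, 0, 0, -0.35, 0.95, 0, 0, -0.35, 0.95, 0, 0, -0.35, 0.95, 0, 0, 0, 0, 0, 0]

```text
time: 3.6
ee_pos: [0.5632, -0.168, 0.2075]
eef_rot: [0.655, 0.756, -0.0, -0.0]
ft_force: [-5.8, 2.5, 1.1]
width: 0.0001
grip_force: 2.6
```

arm_command:
  moves: [-0.35, 0.95, 0, 0, -0.35, 0.95, 0, 0, -0.35, 0.95, 0, 0, -0.35, 0.95, 0, 0, -0.35, 0.95, 0, 0, 0, 0, 0, 0]

```text
time: 4.1
ee_pos: [0.612, -0.179, 0.207]
eef_rot: [0.656, 0.755, -0.001, -0.0]
ft_force: [-5.5, 1.6, 3.2]
width: 0.0004
grip_force: 3.2
```

arm_command:
  moves: [-0.35, 0.95, 0, 0, -0.35, 0.95, 0, 0, 0, 0, 0, 0]

```text
time: 4.35
ee_pos: [0.6305, -0.1833, 0.2061]
eef_rot: [0.656, 0.755, -0.001, -0.001]
ft_force: [-6.8, 1.0, 0.9]
width: 0.0006
grip_force: 4.0
```

arm_command:
  moves: [-0.17, 0.47, 0, 0, -0.17, 0.47, 0, 0, 0, 0, 0, 0, 0, 0, 0, 0]

```text
time: 4.68
ee_pos: [0.6381, -0.1853, 0.2058]
eef_rot: [0.656, 0.754, -0.002, -0.003]
ft_force: [-13.4, 2.4, -1.0]
width: 0.0006
grip_force: 6.6
```

Run:
```python
from h import *
import cv2
a=r.camera("side")[150:350,260:460,::-1];cv2.imwrite("pics/d2.png",cv2.resize(a,None,fx=3,fy=3,interpolation=2))
```

```text
(no output)
```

View pics/d2.png

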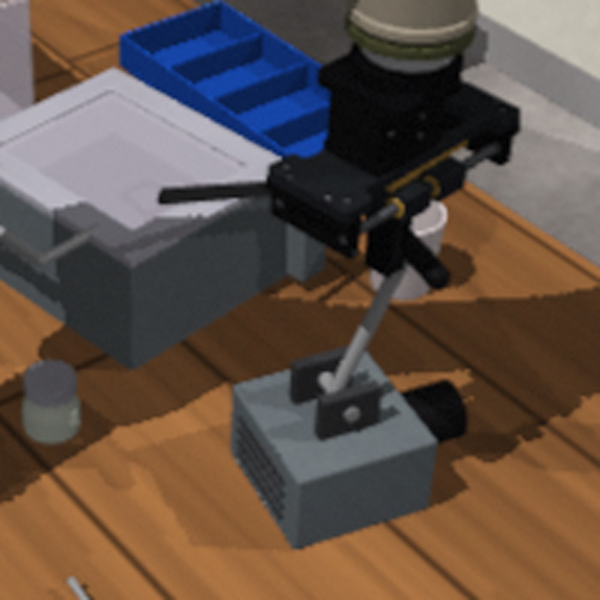

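The lever (stem from (335,385) to the grip at (425,260)) leans well past upright, and the force jump suggests it's at the stop. One more small push will confirm.

arm_command:
  moves: [-0.17, 0.47, 0, 0, 0, 0, 0, 0, 0, 0, 0, 0]

```text
time: 4.98
ee_pos: [0.6395, -0.1857, 0.2053]
eef_rot: [0.657, 0.754, -0.003, -0.007]
ft_force: [-31.8, 7.7, 6.9]
width: 0.0005
grip_force: 16.4
```

At the stop (force up, no travel). Now let it back.

arm_command:
  moves: [0.35, -0.95, 0, 0, 0.35, -0.95, 0, 0, 0.35, -0.95, 0, 0, 0.35, -0.95, 0, 0, 0.35, -0.95, 0, 0, 0.35, -0.95, 0, 0, 0.35, -0.95, 0, 0, 0.35, -0.95, 0, 0, 0.35, -0.95, 0, 0, 0.35, -0.95, 0, 0, 0.35, -0.95, 0, 0, 0.35, -0.95, 0, 0]

```text
time: 5.98
ee_pos: [0.5268, -0.16, 0.2069]
eef_rot: [0.656, 0.755, 0.0, -0.0]
ft_force: [0.2, 0.2, 0.4]
width: 0.0007
grip_force: 0.0
```

arm_command:
  moves: [0.35, -0.95, 0, 0, 0.35, -0.95, 0, 0, 0.35, -0.95, 0, 0, 0.35, -0.95, 0, 0, 0, 0, -4, 0, 0, 0, -4, 0, 0, 0, -2, 0, 0, 0, 0, 0, 0, 0, 0, 0]
  fingers: 45

```text
time: 6.73
ee_pos: [0.4885, -0.1519, 0.3079]
eef_rot: [0.656, 0.755, 0.001, 0.001]
ft_force: [-0.2, 0.2, -0.9]
width: 0.0384
grip_force: 0.0
```

arm_command:
  moves: [3.58, 0.48, 0, 0, 3.58, 0.48, 0, 0, 3.58, 0.48, 0, 0, 3.58, 0.48, 0, 0, 3.58, 0.48, 0, 0, 3.58, 0.48, 0, 0, 3.58, 0.48, 0, 0, 3.58, 0.48, 0, 0, 0, 0, 0, 0, 0, 0, 0, 0]

```text
time: 7.57
ee_pos: [0.4854, 0.139, 0.3052]
eef_rot: [0.654, 0.756, -0.001, -0.0]
ft_force: [-0.1, -0.5, -0.2]
width: 0.0393
grip_force: 0.0
```

Run:
```python
from h import *
import cv2
print(r.read_state()['ee_pos'],r.camera_info("wrist"))
w=r.camera("wrist")[:,:,::-1];s=r.camera("side")[120:360,200:440,::-1]
cv2.imwrite("pics/w3.png",w);cv2.imwrite("pics/d3.png",cv2.resize(s,None,fx=2.5,fy=2.5,interpolation=2))
```

```text
[0.4854301  0.13901538 0.30522587] {'fx': 409.5969375792365, 'fy': 409.5969375792365, 'cx': 314.8424039699644, 'cy': 235.85063187037045, 'origin': array([0.47599687, 0.20698829, 0.4661495 ]), 'attitude': array([-0.12840274, -0.00841698,  0.07168824,  0.98909185])}
```

View pics/w3.png

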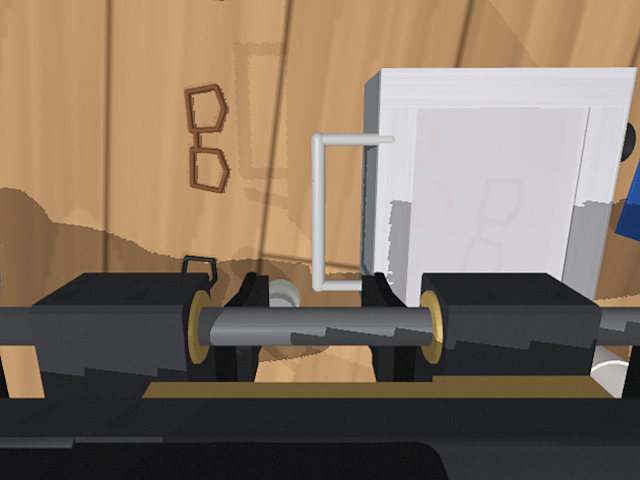

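View pics/d3.png

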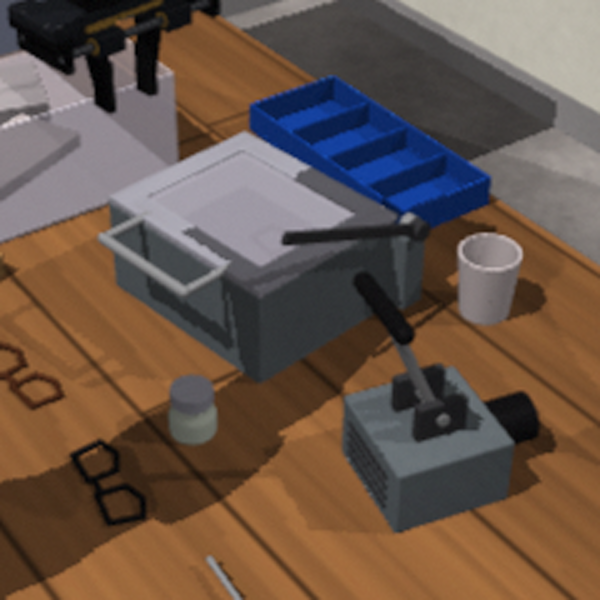

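The lever grip is back at its starting pixels in the side view, about (354,242). In the wrist view the bar runs from (319,137) to (318,287).

Run:
```python
from h import *
i=r.camera_info("wrist")
a,b=atz(i,319,137,.116),atz(i,318,287,.116);s=r.read_state();M=R.from_quat(s['eef_rot'])
m=(a+b)/2;print(a,b,m,np.linalg.norm(a-b)); print('tool delta',M.inv().apply(m-s['ee_pos']),'bar dir tool',M.inv().apply(a-b))
T=lambda x,y:(200+x/2.5,120+y/2.5)
for z in (.19,.195,.2): print(z,atz(I['side'],*T(285,238),z))
```

```text
[0.48114313 0.19725076 0.116     ] [0.49911681 0.06486757 0.116     ] [0.49012997 0.13105917 0.116     ] 0.133597763484743
tool delta [-0.00532937  0.00334652  0.1899388 ] bar dir tool [ 1.33596780e-01  5.02941821e-04 -9.93637121e-05]
0.19 [0.5701659  0.00147036 0.19      ]
0.195 [ 0.56596783 -0.00440845  0.195     ]
0.2 [ 0.56176976 -0.01028727  0.2       ]
```

arm_command:
  moves: [-0.5, 0.3, 3, 0, 0, 0, 3, 0, 0, 0, 3, 0, 0, 0, 3, 0, 0, 0, 3, 0, 0, 0, 3, 0, 0, 0, 2.9, 0, 0, 0, 0, 0, 0, 0, 0, 0]

```text
time: 8.42
ee_pos: [0.4895, 0.131, 0.0973]
eef_rot: [0.657, 0.754, -0.001, -0.0]
ft_force: [-0.2, 0.1, 0.6]
width: 0.0394
grip_force: 0.0
```

arm_command:
  moves: [0, 0, 0, 0, 0, 0, 0, 0, 0, 0, 0, 0, 0, 0, 0, 0, 0, 0, 0, 0, 0, 0, 0, 0, 0, 0, 0, 0, 0, 0, 0, 0]
  fingers: 0
  squeeze: 40

```text
time: 9.08
ee_pos: [0.489, 0.1326, 0.0976]
eef_rot: [0.656, 0.755, -0.001, -0.001]
ft_force: [-5.8, -1.2, 5.1]
width: 0.0105
grip_force: 40.0
```

arm_command:
  moves: [0, 0.04, -0.96, 0, 0, 0.04, -0.96, 0, 0, 0.11, -0.95, 0, 0, 0.11, -0.95, 0, 0, 0.18, -0.95, 0, 0, 0.18, -0.95, 0, 0, 0.25, -0.93, 0, 0, 0.25, -0.93, 0, 0, 0.33, -0.9, 0, 0, 0.33, -0.9, 0, 0, 0, 0, 0, 0, 0, 0, 0]

```text
time: 10.08
ee_pos: [0.5059, 0.1351, 0.1918]
eef_rot: [0.656, 0.755, -0.002, -0.002]
ft_force: [-12.7, -0.5, -1.0]
width: 0.0105
grip_force: 40.0
```

Run:
```python
from h import *
import cv2
s=r.read_state();print(s['ee_pos'],s['ft_force'],s['width'],s['grip_force'])
a=r.camera("side")[130:310,225:405,::-1];b=r.camera("scene")[210:390,280:460,::-1]
cv2.imwrite("pics/f4.png",cv2.resize(np.hstack([a,b]),None,fx=2.2,fy=2.2,interpolation=2))
```

```text
[0.50594321 0.13507945 0.1917839 ] [-12.73174823  -0.47404519  -0.96405838] 0.010524770153106272 39.9832946062088
```

View pics/f4.png

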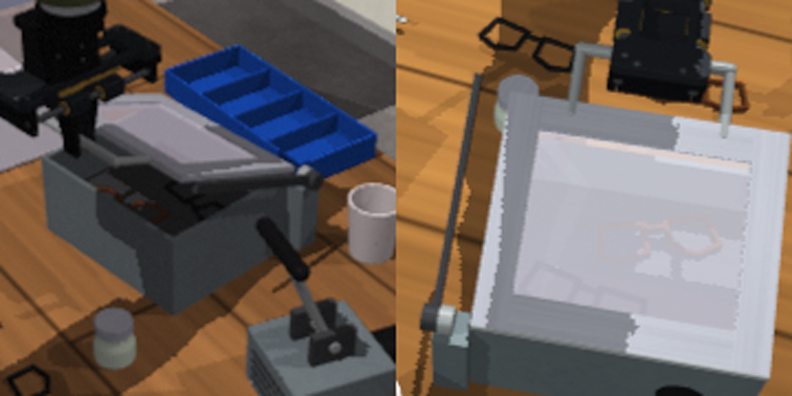

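Run:
```python
from h import *
def proj(i,p):
    q=R.from_quat(i['attitude']).inv().apply(np.array(p)-i['origin']);return np.round([i['cx']-i['fx']*q[0]/q[2],i['cy']+i['fy']*q[1]/q[2]],1)
y=np.radians(7.7);X=np.array([np.cos(y),np.sin(y),0]);Y=np.array([-X[1],X[0],0])
H=np.array([.490,.131,.116])+.25*X
print('tip scene 317.2,244.5 side 314.1,215.3; lid corner scene 330.9,253.2')
for t in(.3,.35,.385,.42,.47):
    a=-np.cos(t)*X+np.array([0,0,np.sin(t)]);n=np.cross(Y,-a)*-1; n=n if n[2]>0 else -n
    tip=H-.15*Y+.21*a; c=H-.12*Y+.2*a+.004*n
    print(t,[proj(I[k],tip) for k in I],[proj(I[k],c) for k in I])
```

```text
tip scene 317.2,244.5 side 314.1,215.3; lid corner scene 330.9,253.2
0.3 [array([314.8, 246.4]), array([313.2, 223.3])] [array([328.9, 252.8]), array([308., 216.])]
0.35 [array([314.5, 244.6]), array([314.3, 219.4])] [array([328.7, 251.1]), array([309. , 212.2])]
0.385 [array([314.2, 243.4]), array([315.1, 216.5])] [array([328.5, 250.1]), array([309.8, 209.6])]
0.42 [array([314. , 242.3]), array([316. , 213.7])] [array([328.4, 249.2]), array([310.7, 206.9])]
0.47 [array([313.5, 240.9]), array([317.4, 209.6])] [array([328.1, 248. ]), array([312. , 203.1])]
```

arm_command:
  moves: [0, 0, 0, 0, 0, 0, 0, 0, 0, 0, 0, 0, 0, 0, 0, 0, 0, 0, 0, 0, 0, 0, 0, 0]

```text
time: 10.68
ee_pos: [0.5058, 0.135, 0.1914]
eef_rot: [0.656, 0.755, -0.002, -0.002]
ft_force: [-12.4, -0.5, -1.6]
width: 0.011
grip_force: 40.0
```

```bash
python3 -c "
from bench import r
s=r.read_state();print(s['ee_pos'],abs(s['joint_vel']).max(),s['grip_force'])
print(r.close_job())"
```

```text
[0.5057768  0.13504548 0.1913549 ] 0.0013626833283935313 39.98354136943817
the job is handed in; nothing more can be done
None
```

I pushed the lever to its stop and let it come fully back. I then lifted the lid to about 0.385 rad, against a measured gauge angle of 0.385–0.40 rad, and handed the job in with the lid held still there; no verdict came back.

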